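# Weigh the sample pot from behind the reagent bottles

### The arm

A 6-joint arm with a two-finger parallel gripper is mounted at the origin on the work surface. World frame = base frame: x ahead of the robot, y to its left, z up, the work surface at z = 0. Lengths are in mm, angles in rad, forces in N, time in s.
With the tool pointing down it reaches from about 275 to 750 mm from the base axis. Payload 10.2 kg.
Tool frame: the origin (TCP) lies midway between the tips of the shut fingers; the grasp point (between the pads) lies 19 mm behind it (ctrl.grasp_offset is the distance from the TCP to the grasp point, in mm); z points along the fingers, y is the line along which they close (so a half turn about z gives the same grasp; the last joint's range is limited). The gripper opens to 85 mm and grips with 20 to 120 N. Pads are 22 mm wide; open, the fingers measure 114 mm over their backs; the gripper's body (76 mm by 85 mm) begins 54 mm behind the grasp point. The pads swing forward as they close: fully open they stand 13 mm farther back than shut.
Start: joints at [-1.455, 0.313, 1.498, -0, 1.331, -0.223], TCP at [174.474, -495.167, 231.294] pointing down, gripper open.
Joint ranges: [-2.94, 2.94], [-0.97, 2.17], [0.19, 2.56], [-1.23, 4.37], [0.02, 3.11], [-2.88, 2.88]. Speed limits (rad/s): [2.39, 2.39, 3.01, 3.14, 3.14, 3.14].

### API

Orientations are given as a unit quaternion [w, x, y, z].
In Python, from rig import ctrl, viewer, models gives the robot as it stands. The module is installed in compiled form; this text tells all that it offers.
- The arm moves only by the shell command python3 -m pendant 'ROWS' [OPENING] [FORCE]. ROWS is text: rows parted by semicolons, each of 4 numbers parted by spaces: the shift along the tool's x, y, z in m, then the turn about the tool's z in rad. In form: x y z yaw; .... A call has 1 to 10 rows; each row shifts and turns the commanded pose from where the row before left it, along the tool's axes as they then stand; what a row does not reach is not made up. A row lasts 1/8 s, in which the tool goes at most 62.5 mm and 10.7 degrees, less where a joint would pass 70% of its speed; a pose out of reach is approached as far as the arm can. A call is refused whole if a number of a shift passes 0.0625 or a number of a turn 0.188, either way. A call with a gripper value outside its range is refused whole. OPENING is the opening, from 0 (shut) to 1 (fully open), set as the call begins (- or left out, the last holds). The fingers move at their own pace and stop on an object; FORCE is the grip in N (left out, the last holds). Time passes only in rows, so rows that do not move let the fingers close. It gives the time, the measured TCP pose, the force, the opening and the grip force at its end, in the units of the state.
- ctrl.sense(): the state, without advancing time (a new reading comes with each control period).
- viewer.capture(name): name is "side" or "top" or "wrist"; returns a dict with "color" (480x640x3 uint8, red, green, blue), "vertical_fov" (degrees; the focal length in pixels is half the picture's height over the tangent of half this angle, whatever the lens; pixels are square), "cx", "cy" (the principal point, pixels), "dist" ([k1, k2, p1, p2, k3] as OpenCV has them; the pictures are not rectified), "pose" (4x4, takes a point from camera to world coordinates). Camera axes: x right, y down, z forward; pixel columns grow to the right and rows downward; lengths in mm; the calibration is good to about 2 mm. A picture is of the moment at which its call begins. There is no depth.
- ctrl.finish_job(): hands the job in; it is judged then, once.
Trained networks look in the newest picture that a camera, given by its name, has taken for a name from the list of things; names that differ only in an ending like _2 or _b are one class to them, and where a whole thing is asked for, a point or a joint stands for the part that bears it (a point fixed in the world has none). Each returns a list of dicts, best first, with "p" (0 to 1); they miss things now and then, are a little off and sometimes report something else, mostly with a low value. They report only what shows in the picture. A call takes as long as a camera call. They do not tell look-alikes from the thing itself.
- models.boxes_of(camera, query): "at" ([x, y, z] in mm, in world coordinates, good to about 4 mm: the middle of the surface that is visible of it).
The state is a dict: "time_s": time; "joints": joint angles; "dq": joint speeds; "tau": joint torques, N m; "eef_pos": TCP position; "ee_rot": TCP orientation; "force": force on the tool from outside, world axes, zero at the start; "wrist_torque": the same for the moment, N m; "grip_width": opening from 0.0 (shut) to 1.0 (fully open); "grip_force": force on a finger pad.
Only numpy, scipy, OpenCV 4.12 (cv2) and the standard library are available. Lean on these libraries where they do the work, as an engineer would, in place of code of your own. Each camera call takes 0.05 s, during which the arm holds its last target. There are 200 camera calls.

### The job

The small squat sample pot at the back of the grey bottle tray has to be weighed, but three tall bottles hem it in. First stand all three bottles upright in the empty white spill tray, then set the pot on the middle of the balance's round pan, and only then put each bottle back upright on the same spot in the bottle tray where it stood at the start. Set everything down gently, drop or tip nothing, and leave the beaker, the petri dish and the spatula where they are.

Things in the scene. Friction and masses are not known exactly. Their poses are not given: they have to be found in the camera images.
- wide_bottle_mid (a point): Round white plastic bottle with a broad blue screw cap, 138 mm tall, 0.15 to 0.31 kg. Body 60 mm in diameter up to 96 mm above its base, sloping shoulder, then the cap: 50 mm in diameter, 108 to 138 mm above the base, a good place to grip. The point is on the axis half-way up, 69 mm above the base; z upward.
- square_bottle_mid (a point): White plastic bottle of square section 56 x 56 mm with a blue screw cap of medium size, 146 mm tall, 0.18 to 0.37 kg. Square body up to 100 mm above its base, sloping shoulder, then the cap: 36 mm in diameter, from 114 to 146 mm above the base. The point is on the axis half-way up, 73 mm above the base; z upward, x and y square to the sides.
- slim_bottle_mid (a point): Round amber glass bottle with a narrow neck and a small black screw cap, the tallest, 164 mm, 0.22 to 0.45 kg. Body 56 mm in diameter up to 108 mm above its base, sloping shoulder, then the cap: 32 mm in diameter, from 132 to 164 mm above the base. The point is on the axis half-way up, 82 mm above the base; z upward.
- pot_mid (a point): The sample pot: small squat round glass pot with a black screw cap, 42 mm in diameter over body and cap, 46 mm tall, 0.07 kg; it narrows slightly from 28 to 31 mm above the base. At the start it stands at the back of the bottle tray, a bottle 58 mm to its left, to its right and in front (robot side): which bottle is where changes. The point is on its axis half-way up, 23 mm above the base; z upward.
- bottle_tray: Grey plastic bottle tray, fixed to the bench, 170 mm (x) by 210 mm (y) outside, walls 4 mm thick and 18 mm high, floor 4 mm thick. Flat dark pads on its floor mark the places, in its frame about x 25, y 58 mm (left), x 25, y -58 (right), x -33, y 0 (front), and x 25, y 0 (pot). Origin: centre of the underside, on the bench top; z upward.
- spill_tray: Empty white plastic spill tray, fixed to the bench to the left or right of the bottle tray, 270 mm (x) by 134 mm (y) outside, walls 4 mm thick and 18 mm high, floor 4 mm thick. It has room for the three bottles in a row along its x, 80 mm apart. Origin: centre of the underside, on the bench top; z upward.
- balance: Electronic balance, fixed to the bench on the other side: white housing 230 x 170 mm, 54 mm high, display on the robot side. Origin: the centre of the top face of its round steel pan (120 mm in diameter, 72 mm above the bench, 35 mm beyond the middle of the housing along x); z upward. The pan does not move.
- beaker: Bystander: small empty glass beaker, 54 mm in diameter, 62 mm tall, on the bench beyond the bottle tray. Origin: centre of the underside.
- petri_dish: Bystander: closed petri dish, 62 mm in diameter, 16 mm high, on the bench between robot and bottle tray. Origin: centre of the underside.
- spatula: Bystander: thin steel laboratory spatula, 172 mm long, 6 mm thick, lying along y on the bench between robot and bottle tray. Origin: under the middle of its handle.
Mind the look-alikes: they are no part of the job. Leave any green look-alike of the part that bears wide_bottle_mid alone.

How it is judged (in metres and radians):
On the way, in this order (a step that is already met when the one before it is completed fails the run):
1. all three bottles stand upright in the spill tray (x of wide_bottle_mid in the frame of spill_tray between -0.105 and 0.105 m and y of wide_bottle_mid in the frame of spill_tray between -0.04 and 0.04 m and z of wide_bottle_mid in the frame of spill_tray below 0.081 m and linear speed of each of wide_bottle, square_bottle, slim_bottle below 0.02 m/s and angle between each of wide_bottle_mid, square_bottle_mid, slim_bottle_mid's own z axis and vertical below 0.1 rad and x of square_bottle_mid in the frame of spill_tray between -0.105 and 0.105 m and y of square_bottle_mid in the frame of spill_tray between -0.04 and 0.04 m and z of square_bottle_mid in the frame of spill_tray below 0.085 m and x of slim_bottle_mid in the frame of spill_tray between -0.105 and 0.105 m and y of slim_bottle_mid in the frame of spill_tray between -0.04 and 0.04 m and z of slim_bottle_mid in the frame of spill_tray below 0.094 m), for 0.2 s.
2. the pot stands, let go, in the middle of the balance pan while the bottles are still in the spill tray (all of step 1 and horizontal distance between pot_mid and balance below 0.015 m and z of pot_mid in the frame of balance between 0.015 and 0.03 m and linear speed of pot below 0.02 m/s and angle between pot_mid's own z axis and vertical below 0.1 rad and contact force between pot and the fingers below 0.1 N), for 0.2 s.
3. each bottle stands upright again where it stood at the start, let go (distance of each of wide_bottle_mid, square_bottle_mid, slim_bottle_mid from where it was at the start of the episode below 0.015 m and linear speed of each of wide_bottle, square_bottle, slim_bottle below 0.02 m/s and angle between each of wide_bottle_mid, square_bottle_mid, slim_bottle_mid's own z axis and vertical below 0.1 rad and contact force between each of wide_bottle, square_bottle, slim_bottle and the fingers below 0.1 N), for 0.2 s.
At the end, for the whole second after the job is handed in: The pot stands upright on the balance pan within 15 mm of its centre; each of the three bottles stands upright (within 0.1 rad) within 15 mm of where it stood at the start; all are let go and at rest (all of step 3 and horizontal distance between pot_mid and balance below 0.015 m and z of pot_mid in the frame of balance between 0.015 and 0.03 m and linear speed of pot below 0.02 m/s and angle between pot_mid's own z axis and vertical below 0.1 rad and contact force between pot and the fingers below 0.1 N); the robot touches nothing.
It fails at once if a bottle or the pot is tipped over (beyond 0.6 rad) (angle between any of wide_bottle_mid, square_bottle_mid, slim_bottle_mid, pot_mid's own z axis and vertical above 0.6 rad).
It fails at once if a bottle or the pot is let fall (faster than 0.6 m/s while no finger touches it: a drop of about 20 mm) ((contact force between wide_bottle and the fingers below 0.1 N and linear speed of wide_bottle above 0.6 m/s) or (contact force between square_bottle and the fingers below 0.1 N and linear speed of square_bottle above 0.6 m/s) or (contact force between slim_bottle and the fingers below 0.1 N and linear speed of slim_bottle above 0.6 m/s) or (contact force between pot and the fingers below 0.1 N and linear speed of pot above 0.6 m/s)).
It fails at once if the beaker, petri dish or spatula is moved by more than 20 mm (distance of any of beaker, petri_dish, spatula from where it was at the start of the episode above 0.02 m).
It also fails if it takes over 147 s, if anything falls off the work surface, if the arm or the gripper's body presses on something with over 40 N, if the wrist force passes 120 N, or if a joint passes its speed limit or range.

## Working session

There is one attempt and no reset: what is moved stays moved. The work goes in short steps, Python scripts to look and compute and a shell command to move; the robot and the scene stay as the last step left them, time stands still between calls to the robot, and variables do not carry over. Pictures are saved under pics/ and viewed, at most 14 in all, crops included, and the job is handed in when it is done.

```bash
mkdir -p pics
cat > h.py <<'E'
import numpy as np, cv2
from rig import ctrl, viewer, models
def cap(n,f=None):
    c=viewer.capture(n)
    if f: cv2.imwrite('pics/'+f,c['color'][:,:,::-1])
    return c
def KD(c):
    f=240/np.tan(np.radians(c['vertical_fov'])/2)
    return np.array([[f,0,c['cx']],[0,f,c['cy']],[0,0,1.]]),np.array(c['dist'],float)
def toz(c,px,z):
    K,D=KD(c); u=cv2.undistortPoints(np.array([[px]],float),K,D)[0,0]
    P=np.array(c['pose']); d=P[:3,:3]@[u[0],u[1],1]; o=P[:3,3]
    return o+d*(z-o[2])/d[2]
def proj(c,p):
    K,D=KD(c); P=np.linalg.inv(np.array(c['pose'])); 
    return cv2.projectPoints(np.array([p],float),cv2.Rodrigues(P[:3,:3])[0],P[:3,3],K,D)[0][0,0]
E
python3 - <<'E'
from h import *
s=ctrl.sense(); print({k:np.round(v,3).tolist() for k,v in s.items()}, ctrl.grasp_offset)
for n in ('top','side'):
    c=cap(n,n+'0.png'); print(n,np.round(c['pose'],2).tolist())
    for q in ['wide_bottle_mid','square_bottle_mid','slim_bottle_mid','pot_mid','bottle_tray','spill_tray','balance','beaker','petri_dish','spatula']:
        print(q,[(np.round(b['at']).tolist(),round(b['p'],2),np.round(proj(c,b['at'])).tolist()) for b in models.boxes_of(n,q)])
E
```

```text
{'time_s': 0.0, 'joints': [-1.455, 0.313, 1.498, -0.0, 1.331, -0.223], 'dq': [-0.0, -0.001, -0.001, 0.001, 0.001, -0.002], 'tau': [0.0, -41.227, -25.975, -0.0, 0.004, -0.0], 'eef_pos': [174.432, -494.906, 230.738], 'ee_rot': [-0.001, 0.986, 0.169, 0.0], 'force': [-0.358, 0.131, 0.256], 'wrist_torque': [0.041, -0.013, -0.041], 'grip_force': 0.0, 'grip_width': 1.002} 18.700000000000003
top [[-0.02, -0.97, 0.22, 391.4], [-1.0, 0.02, -0.01, 4.63], [0.0, -0.22, -0.97, 962.82], [0.0, 0.0, 0.0, 1.0]]
wide_bottle_mid [([660.0, -175.0, 122.0], 0.89, [404.0, 198.0]), ([417.0, -108.0, 138.0], 0.87, [375.0, 332.0]), ([775.0, 17.0, 106.0], 0.83, [300.0, 146.0]), ([565.0, 10.0, 138.0], 0.79, [305.0, 248.0])]
square_bottle_mid [([600.0, 75.0, 107.0], 0.75, [270.0, 234.0])]
slim_bottle_mid [([566.0, 10.0, 143.0], 0.66, [305.0, 247.0]), ([622.0, -35.0, 126.0], 0.61, [329.0, 219.0]), ([354.0, -38.0, 7.0], 0.37, [332.0, 368.0])]
pot_mid [([631.0, 22.0, 50.0], 0.65, [298.0, 225.0])]
bottle_tray [([571.0, 17.0, 6.0], 0.61, [302.0, 259.0])]
spill_tray [([491.0, 310.0, 6.0], 0.76, [156.0, 301.0])]
balance 
[... 436 characters left out ...]
0]), ([559.0, -12.0, 85.0], 0.76, [314.0, 237.0]), ([777.0, -6.0, 81.0], 0.62, [415.0, 213.0]), ([566.0, -37.0, 5.0], 0.27, [324.0, 282.0])]
square_bottle_mid [([623.0, 53.0, 124.0], 0.92, [330.0, 195.0])]
slim_bottle_mid [([624.0, -54.0, 93.0], 0.71, [361.0, 236.0])]
pot_mid [([618.0, 5.0, 37.0], 0.55, [339.0, 248.0]), ([562.0, -8.0, 85.0], 0.46, [315.0, 235.0])]
bottle_tray [([567.0, -38.0, 8.0], 0.7, [324.0, 281.0]), ([375.0, 88.0, 15.0], 0.5, [196.0, 268.0])]
spill_tray [([483.0, 311.0, 4.0], 0.98, [222.0, 211.0])]
balance []
beaker [([812.0, -91.0, 50.0], 0.61, [457.0, 243.0])]
petri_dish [([376.0, 87.0, 15.0], 0.69, [197.0, 268.0])]
spatula [([332.0, -40.0, 2.0], 0.89, [189.0, 325.0])]
```

View pics/top0.png

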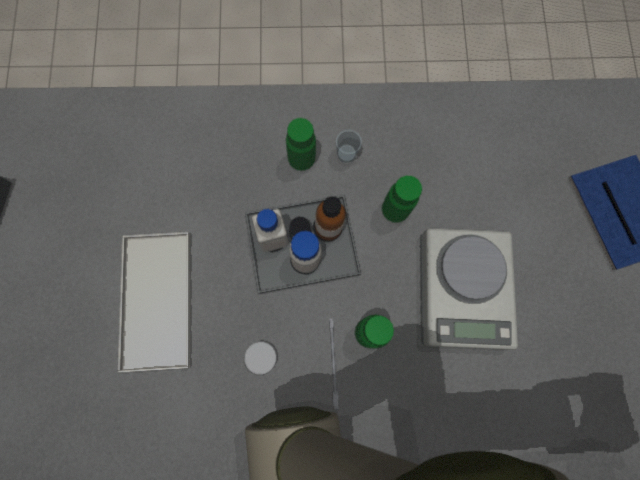

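View pics/side0.png

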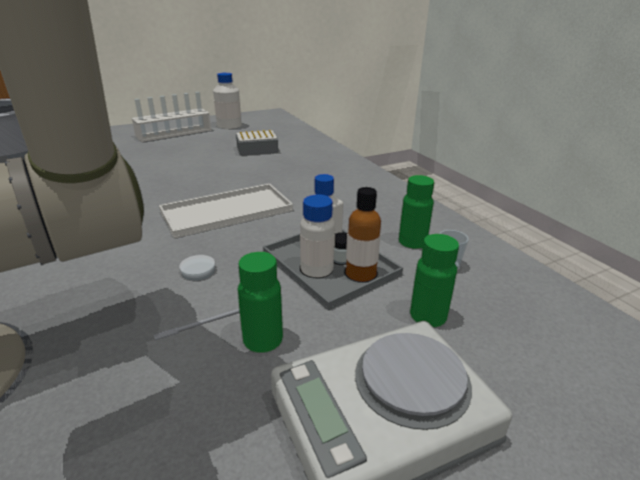

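The top view shows the wide bottle in front (cap at 305,243), the square one at left (267,220), the slim one at right (332,207) and the pot cap at about (300,227). The green look-alikes are at (301,130), (407,188) and (376,330). The spill tray is at left (155,302) and the pan at right (474,268). Next I'll measure these by fitting projected models to the image.

```bash
cat > m.py <<'E'
from h import *
from scipy.optimize import least_squares
c=cap('top'); im=c['color']; hsv=cv2.cvtColor(im,cv2.COLOR_RGB2HSV)
S=4
def hullc(x,y,r,z0,z1):
    t=np.linspace(0,2*np.pi,60); P=[proj(c,[x+r*np.cos(a),y+r*np.sin(a),z]) for a in t for z in (z0,z1)]
    h=cv2.convexHull(np.array(P,np.float32)*16); m=cv2.moments(h); return np.array([m['m10'],m['m01']])/m['m00']/16, m['m00']/256
def fit(name,mask,px,r,z0,z1):
    n,l,st,ce=cv2.connectedComponentsWithStats(mask.astype(np.uint8))
    i=min(range(1,n),key=lambda i:np.hypot(*(ce[i]-px))+(1e3 if st[i,4]<40 else 0))
    x0=toz(c,px,z1)[:2]
    s=least_squares(lambda p:hullc(*p,r,z0,z1)[0]-ce[i],x0)
    print(name,np.round(s.x,1),'area',st[i,4],round(hullc(*s.x,r,z0,z1)[1]),np.round(ce[i],1))
blue=(hsv[...,0]>100)&(hsv[...,0]<130)&(hsv[...,1]>150)
dark=im.max(2)<38
b=5
fit('wide',blue,(305,243),25,108+b,138+b)
fit('square',blue,(267,220),18,114+b,146+b)
fit('slim',dark,(332,207),16,132+b,164+b)
pan=(abs(im.astype(int).max(2)-140)<25)
cr=cv2.cvtColor(im,cv2.COLOR_RGB2GRAY)
for n,box in (('balance',(410,215,530,360)),('trays',(105,180,375,385))):
    x0,y0,x1,y1=box; k=cv2.resize(im[y0:y1,x0:x1,::-1],None,fx=800/270 if n=='trays' else 4,fy=800/270 if n=='trays' else 4,interpolation=cv2.INTER_CUBIC)
    cv2.imwrite(f'pics/{n}.png',k[:600,:800])
E
python3 m.py
```

```text
wide [573.8   9.3] area 612 689 [304.7 244.5]
square [620.9  77.6] area 299 399 [266.7 218.9]
slim [635.7 -39. ] area 248 338 [331.4 207. ]
```

```bash
python3 -m pendant '0 0 0 0.17; 0 0 0 0.172; 0 0 -0.04 0' 1 60
```

```text
time_s: 1.52
eef_pos: [174.3, -494.2, 269.6]
ee_rot: [-0.003, 1.0, -0.003, -0.0]
force: [0.1, -1.0, 0.6]
grip_width: 1.003
grip_force: 0.0
```

View pics/trays.png

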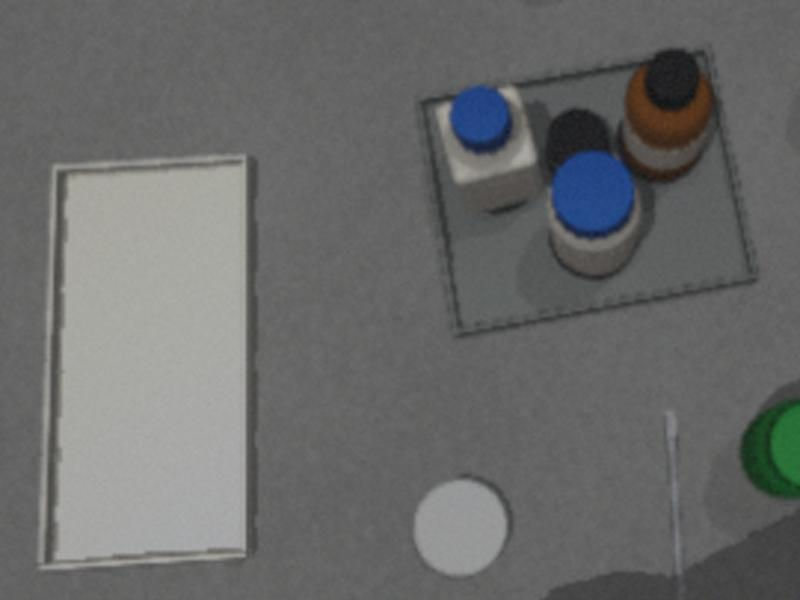

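View pics/balance.png

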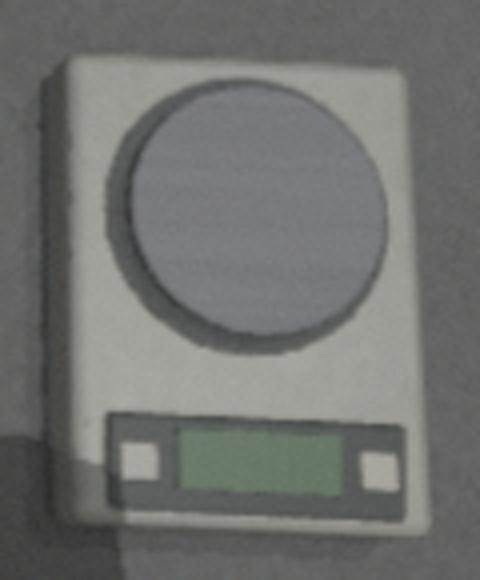

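The crop shows the bottle tray corners at about (418,101), (708,48), (755,280) and (458,333). The spill tray corners are at (54,164), (248,155), (248,554) and (42,567). In the balance crop the pan's top face is centred at about (258,207).

Run:
```python
from h import *
c=cap('top'); s=800/270
def tr(L,p): 
    P=np.array([toz(c,(105+x/s,180+y/s),18)[:2] for x,y in p]); print(np.round(P,1).tolist())
    A=np.array(L,float); m=P.mean(0); a=A.mean(0); H=(A-a).T@(P-m); th=np.arctan2(H[0,1]-H[1,0],H[0,0]+H[1,1])
    R=np.array([[np.cos(th),-np.sin(th)],[np.sin(th),np.cos(th)]]); print('c',m,'th',th); return m,R
m,R=tr([(85,105),(85,-105),(-85,-105),(-85,105)],[(418,101),(708,48),(755,280),(458,333)])
for n,p in dict(square=(25,58),slim=(25,-58),wide=(-33,0),pot=(25,0)).items(): print(n,np.round(m+R@p,1))
m,R=tr([(135,67),(135,-67),(-135,-67),(-135,67)],[(54,164),(248,155),(248,554),(42,567)])
for x in (-80,0,80): print(x,np.round(m+R@[x,0],1))
print('pan',toz(c,(474.6,266.8),72))
```

```text
[[665.1, 130.8], [699.9, -73.1], [534.3, -99.1], [502.4, 102.3]]
c [600.43635686  15.22895162] th 0.16362228799663275
square [615.7  76.5]
slim [634.6 -37.9]
wide [567.9   9.9]
pot [625.1  19.3]
[[624.8, 380.6], [628.6, 247.7], [362.1, 237.5], [357.1, 369.7]]
c [493.15659037 308.88331279] th 0.038207871835113705
-80 [413.2 305.8]
0 [493.2 308.9]
80 [573.1 311.9]
pan [ 536.58504178 -312.05417219   72.        ]
```

```bash
python3 -m pendant '0.036 -0.046 0 0; 0.036 -0.046 0 0; 0.036 -0.046 0 0; 0.036 -0.046 0 0; 0.036 -0.046 0 0; 0.036 -0.046 0 0; 0.036 -0.046 0 0; 0.036 -0.046 0 0; 0.036 -0.046 0 0; 0.036 -0.046 0 0'; python3 -m pendant '0.036 -0.044 0 0; 0 0 0.03 0;0 0 0 0;0 0 0 0'
python3 - <<'E'
from h import *
c=cap('wrist','w1.png'); print(np.round(c['pose'],2).tolist(), ctrl.sense()['joints'])
for q in ['wide_bottle_mid','square_bottle_mid','slim_bottle_mid','pot_mid']:
    print(q,[(np.round(b['at']).tolist(),round(b['p'],2),np.round(proj(c,b['at'])).tolist()) for b in models.boxes_of('wrist',q)])
for n,p in dict(wide=(570,9.5,142),square=(617,77,150),slim=(635,-38,168),pot=(625,19,50)).items(): print(n,proj(c,p))
E
```

```text
time_s: 2.82
eef_pos: [537.0, -34.6, 271.5]
ee_rot: [0.0, 1.0, -0.001, 0.0]
force: [0.2, -0.9, 1.7]
grip_width: 1.002
grip_force: 0.0
time_s: 3.32
eef_pos: [572.2, 7.0, 242.5]
ee_rot: [0.0, 1.0, -0.002, 0.001]
force: [-0.1, -0.1, -0.1]
grip_width: 0.995
grip_force: 0.0
[[-0.01, -0.96, -0.27, 640.28], [-1.0, 0.0, 0.0, 7.54], [-0.0, 0.27, -0.96, 384.41], [0.0, 0.0, 0.0, 1.0]] [-1.92476842e-01  4.09554253e-01  1.33176181e+00  4.48255728e-06
  1.39821694e+00  1.38241273e+00]
wide_bottle_mid [([673.0, -161.0, 102.0], 0.97, [576.0, 72.0]), ([434.0, -95.0, 70.0], 0.92, [439.0, 369.0]), ([585.0, 10.0, 142.0], 0.64, [315.0, 217.0])]
square_bottle_mid [([624.0, 67.0, 111.0], 0.71, [227.0, 149.0])]
slim_bottle_mid [([637.0, -36.0, 144.0], 0.75, [397.0, 127.0]), ([602.0, 5.0, 10.0], 0.29, [322.0, 165.0])]
pot_mid [([629.0, 21.0, 47.0], 0.92, [302.0, 137.0])]
wide [316.39821807 241.80882562]
square [194.83370067 165.46990302]
slim [409.44929949 131.83734693]
pot [304.48410889 141.35751383]
```

View pics/w1.png

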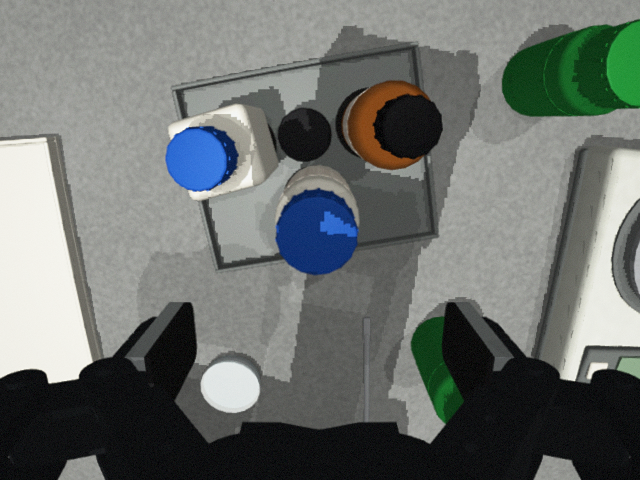

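The wrist view shows the cap tops at: wide (317,231), square (197,158), slim (411,127), pot (304,135).

Run:
```python
from h import *
c=cap('wrist'); s=ctrl.sense(); print(s['eef_pos'])
for n,p,z in (('wide',(317,231),143),('square',(197,158),151),('slim',(411,127),169),('pot',(304,135),51)): print(n,np.round(toz(c,p,z),1))
```

```text
[572.12969387   7.26766007 241.89001556]
wide [577.    9.2 143. ]
square [621.1  75.2 151. ]
slim [637.3 -38.2 169. ]
pot [629.8  19.4  51. ]
```

```bash
python3 -m pendant '0.002 -0.002 0.034 0; 0 0 0.034 0; 0 0 0.034 0; 0 0 0.022 0; 0 0 0.01 0; 0 0 0 0;0 0 0 0'; python3 -m pendant '0 0 0 0; 0 0 0 0; 0 0 0 0; 0 0 0 0; 0 0 0 0;0 0 0 0;0 0 0 0;0 0 0 0' 0 60
```

```text
time_s: 4.5
eef_pos: [574.6, 9.4, 108.4]
ee_rot: [0.0, 1.0, -0.002, 0.001]
force: [0.3, 0.7, 0.8]
grip_width: 1.001
grip_force: 0.0
time_s: 5.5
eef_pos: [574.5, 9.4, 108.0]
ee_rot: [0.0, 1.0, -0.002, 0.001]
force: [-0.5, -0.3, 5.2]
grip_width: 0.568
grip_force: 62.0
```

```bash
python3 -m pendant '0 0 -0.008 0; 0 0 -0.03 0; 0 0 -0.04 0; 0 0 -0.04 0; 0 0 -0.03 0; 0 0 -0.01 0; 0 0 0 0'; python3 -m pendant '-0.01 -0.017 0 0;-0.02 -0.04 0 0;-0.02 -0.04 0 0;-0.02 -0.04 0 0;-0.02 -0.04 0 0;-0.02 -0.04 0 0;-0.02 -0.04 0 0;-0.02 -0.03 0 0;-0.01 -0.01 0 0;0 0 0 0'
```

```text
time_s: 6.38
eef_pos: [573.9, 9.6, 264.7]
ee_rot: [-0.0, 1.0, -0.002, -0.0]
force: [0.1, 0.2, -2.8]
grip_width: 0.57
grip_force: 62.5
time_s: 7.62
eef_pos: [414.2, 307.3, 264.8]
ee_rot: [0.0, 1.0, -0.001, -0.0]
force: [0.8, 0.2, -1.6]
grip_width: 0.569
grip_force: 62.8
```

```bash
python3 -m pendant '0 0 0.02 0; 0 0 0.04 0; 0 0 0.04 0; 0 0 0.03 0; 0 0 0.015 0; 0 0 0.006 0; 0 0 0 0;0 0 0.002 0; 0 0 0.002 0;0 0 0 0'
```

```text
time_s: 8.88
eef_pos: [415.0, 307.1, 110.4]
ee_rot: [-0.0, 1.0, -0.002, 0.0]
force: [0.2, -0.2, -2.5]
grip_width: 0.571
grip_force: 62.8
```

Run:
```python
from h import *
for n in ('side','wrist'):
    c=cap(n,n+'1.png')
```

```text
(no output)
```

View pics/side1.png

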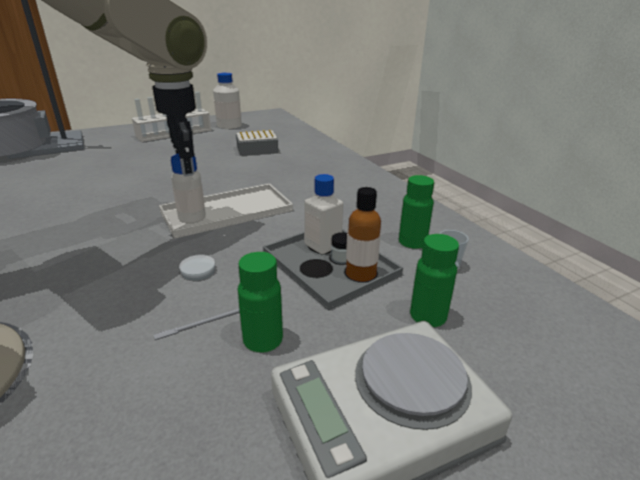

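The side view shows the wide bottle held upright inside the spill tray, with its base near (190,215). The front pad (315,268) is now clear. I'll set it down.

```bash
python3 -m pendant '0 0 0.001 0; 0 0 0.001 0; 0 0 0.0005 0; 0 0 0 0'; python3 -m pendant '0 0 0.001 0; 0 0 0 0'
```

```text
time_s: 9.48
eef_pos: [415.2, 307.1, 108.1]
ee_rot: [-0.0, 1.0, -0.002, 0.0]
force: [0.6, -1.2, 1.4]
grip_width: 0.569
grip_force: 63.0
time_s: 9.72
eef_pos: [415.5, 307.1, 108.0]
ee_rot: [-0.0, 1.0, -0.002, 0.001]
force: [-2.3, -3.5, 11.0]
grip_width: 0.569
grip_force: 64.3
```

```bash
python3 -m pendant '0 0 0 0;0 0 0 0;0 0 0 0;0 0 0 0;0 0 -0.02 0;0 0 -0.04 0;0 0 -0.037 0' 1; python3 -m pendant '0.015 0.02 0 0;0.035 0.04 0 0;0.035 0.04 0 0;0.035 0.04 0 0;0.035 0.04 0 0;0.03 0.03 0 0;0.02 0.02 0 0;0 0 0 0;0 0 0 0'
python3 - <<'E'
from h import *
c=cap('wrist','w2.png'); print(ctrl.sense()['eef_pos'])
im=c['color']; hsv=cv2.cvtColor(im,cv2.COLOR_RGB2HSV); b=((hsv[...,0]>100)&(hsv[...,0]<130)&(hsv[...,1]>150)).astype(np.uint8)
n,l,st,ce=cv2.connectedComponentsWithStats(b)
for i in range(1,n):
    if st[i,4]>300: print(st[i],ce[i],toz(c,ce[i],146))
print(proj(c,(620,76.5,151)))
E
```

```text
time_s: 10.6
eef_pos: [415.0, 307.0, 205.0]
ee_rot: [0.0, 1.0, -0.002, -0.0]
force: [0.2, 0.9, -0.6]
grip_width: 1.003
grip_force: 0.0
time_s: 11.72
eef_pos: [618.8, 77.1, 203.7]
ee_rot: [-0.0, 1.0, -0.001, -0.0]
force: [0.1, -0.1, 0.5]
grip_width: 1.004
grip_force: 0.0
[618.73755322  77.29325173 203.89260959]
[ 286  213   72   80 4440] [321.43761261 253.43828829] [622.79910165  76.76511394 146.        ]
[322.0421416  262.01768251]
```

View pics/w2.png

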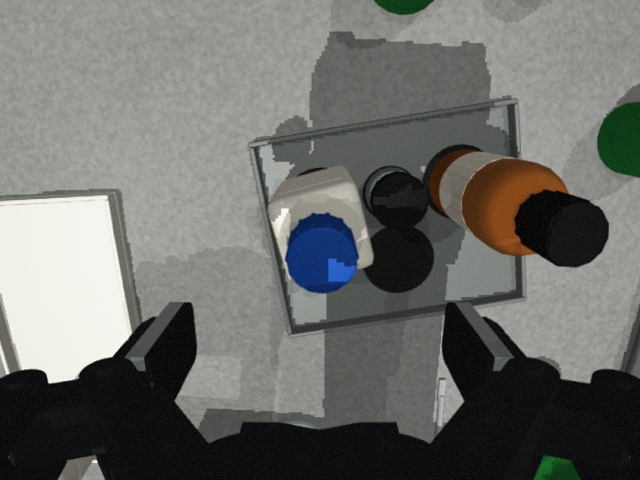

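The square cap's top face is at about (321,257) in the picture, so it lies within 3 mm of the fingers' centre line.

```bash
python3 -m pendant '0.002 0 0.02 0; 0 0 0.035 0; 0 0 0.023 0; 0 0 0.01 0; 0 0 0 0;0 0 0 0'; python3 -m pendant '0 0 0 0; 0 0 0 0; 0 0 0 0; 0 0 0 0; 0 0 0 0;0 0 0 0;0 0 0 0;0 0 0 0' 0 60;  python3 -m pendant '0 0 -0.006 0; 0 0 -0.02 0; 0 0 -0.03 0; 0 0 -0.03 0; 0 0 -0.02 0; 0 0 -0.005 0; 0 0 0 0'
```

```text
time_s: 12.52
eef_pos: [621.8, 76.6, 117.1]
ee_rot: [0.0, 1.0, -0.001, 0.001]
force: [-0.4, 0.1, 0.1]
grip_width: 0.997
grip_force: 0.0
time_s: 13.52
eef_pos: [621.5, 76.3, 116.2]
ee_rot: [0.0, 1.0, -0.002, 0.0]
force: [0.1, -1.6, 5.8]
grip_width: 0.404
grip_force: 59.8
time_s: 14.4
eef_pos: [621.0, 76.5, 225.9]
ee_rot: [-0.0, 1.0, -0.002, -0.001]
force: [-0.0, 0.1, -2.2]
grip_width: 0.409
grip_force: 60.0
```

```bash
python3 -m pendant '-0.01 -0.02 0 0;-0.02 -0.037 0 0;-0.02 -0.037 0 0;-0.02 -0.037 0 0;-0.02 -0.037 0 0;-0.02 -0.037 0 0;-0.01 -0.019 0 0;-0.006 -0.0085 0 0;0 0 0 0'; python3 -m pendant '0 0 0.02 0; 0 0 0.035 0; 0 0 0.03 0; 0 0 0.014 0; 0 0 0.005 0;0 0 0 0;0 0 0.002 0;0 0 0 0'
```

```text
time_s: 15.52
eef_pos: [496.0, 309.2, 226.6]
ee_rot: [0.0, 1.0, -0.002, -0.0]
force: [-0.1, 0.4, -2.6]
grip_width: 0.402
grip_force: 60.1
time_s: 16.52
eef_pos: [496.2, 309.4, 121.2]
ee_rot: [-0.0, 1.0, -0.002, 0.0]
force: [-0.3, -0.1, -2.8]
grip_width: 0.406
grip_force: 60.2
```

```bash
python3 -m pendant '0 0 0.001 0;0 0 0.001 0;0 0 0.001 0;0 0 0 0'; python3 -m pendant '0 0 0.001 0; 0 0 0 0'; python3 -m pendant '0 0 0.001 0; 0 0 0 0'
```

```text
time_s: 17.02
eef_pos: [496.0, 309.3, 117.7]
ee_rot: [0.0, 1.0, -0.002, -0.0]
force: [0.1, -0.5, -1.7]
grip_width: 0.404
grip_force: 60.2
time_s: 17.27
eef_pos: [496.0, 309.3, 116.7]
ee_rot: [0.0, 1.0, -0.002, -0.0]
force: [0.3, 0.3, -2.1]
grip_width: 0.408
grip_force: 60.2
time_s: 17.52
eef_pos: [496.2, 309.3, 116.2]
ee_rot: [-0.0, 1.0, -0.002, 0.0]
force: [-0.4, -0.7, 2.1]
grip_width: 0.405
grip_force: 60.8
```

```bash
python3 -m pendant '0 0 0 0;0 0 0 0;0 0 0 0;0 0 0 0;0 0 -0.02 0;0 0 -0.04 0;0 0 -0.04 0;0 0 -0.014 0' 1; python3 -m pendant '0.015 0.037 0 0;0.02 0.05 0 0;0.02 0.05 0 0;0.02 0.05 0 0;0.02 0.05 0 0;0.02 0.05 0 0;0.015 0.04 0 0;0.01 0.02 0 0;0 0 0 0;0 0 0 0'
python3 - <<'E'
from h import *
c=cap('wrist','w3.png'); print(ctrl.sense()['eef_pos'])
print(proj(c,(636.5,-38.2,169)))
E
```

```text
time_s: 18.52
eef_pos: [496.6, 309.6, 232.1]
ee_rot: [-0.001, 1.0, -0.002, 0.002]
force: [1.0, 0.3, -1.1]
grip_width: 0.996
grip_force: 0.0
time_s: 19.77
eef_pos: [634.6, -37.3, 229.2]
ee_rot: [-0.0, 1.0, -0.001, -0.001]
force: [0.8, 0.1, 0.0]
grip_width: 1.001
grip_force: 0.0
[634.60310769 -37.06208711 229.48168665]
[322.61026067 255.75857147]
```

View pics/w3.png

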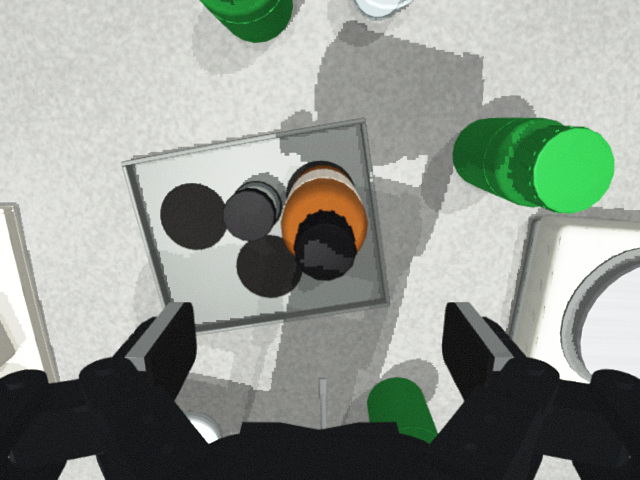

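The slim cap's top is at about (325,250), a couple of mm forward of where I predicted it.

```bash
python3 -m pendant '0.003 0.002 0.02 0; 0 0 0.035 0; 0 0 0.03 0; 0 0 0.01 0; 0 0 0 0;0 0 0 0'; python3 -m pendant '0 0 0 0; 0 0 0 0; 0 0 0 0; 0 0 0 0; 0 0 0 0;0 0 0 0;0 0 0 0;0 0 0 0' 0 70;  python3 -m pendant '0 0 -0.006 0; 0 0 -0.02 0; 0 0 -0.03 0; 0 0 -0.03 0; 0 0 -0.02 0; 0 0 -0.005 0; 0 0 0 0'
```

```text
time_s: 20.58
eef_pos: [638.5, -40.1, 136.3]
ee_rot: [0.0, 1.0, -0.001, 0.001]
force: [-0.4, -0.3, -0.3]
grip_width: 0.997
grip_force: 0.0
time_s: 21.58
eef_pos: [638.2, -40.3, 135.3]
ee_rot: [0.0, 1.0, -0.002, 0.001]
force: [0.5, 0.1, 6.0]
grip_width: 0.356
grip_force: 69.3
time_s: 22.45
eef_pos: [637.6, -40.0, 244.8]
ee_rot: [-0.0, 1.0, -0.002, -0.001]
force: [0.3, -0.7, -4.1]
grip_width: 0.359
grip_force: 69.5
```

```bash
python3 -m pendant '-0.004 -0.022 0 0;-0.008 -0.045 0 0;-0.009 -0.05 0 0;-0.009 -0.05 0 0;-0.009 -0.05 0 0;-0.009 -0.05 0 0;-0.008 -0.045 0 0;-0.005 -0.03 0 0;-0.002 -0.01 0 0;0 0 0 0'; python3 -m pendant '0 0 0.02 0; 0 0 0.035 0; 0 0 0.03 0; 0 0 0.014 0; 0 0 0.007 0;0 0 0 0;0 0 0 0'
```

```text
time_s: 23.7
eef_pos: [575.5, 312.5, 245.2]
ee_rot: [0.0, 1.0, -0.001, -0.001]
force: [-0.6, -0.4, -3.6]
grip_width: 0.36
grip_force: 69.9
time_s: 24.58
eef_pos: [576.5, 312.1, 141.0]
ee_rot: [-0.0, 1.0, -0.002, 0.001]
force: [0.2, -0.0, -2.9]
grip_width: 0.357
grip_force: 69.8
```

```bash
python3 -m pendant '0 0 0.002 0;0 0 0.001 0;0 0 0.001 0;0 0 0 0'; python3 -m pendant '0 0 0.001 0; 0 0 0 0'; python3 -m pendant '0 0 0.001 0; 0 0 0 0'
```

```text
time_s: 25.08
eef_pos: [576.0, 312.1, 135.7]
ee_rot: [0.0, 1.0, -0.002, -0.0]
force: [1.1, 0.3, -4.8]
grip_width: 0.357
grip_force: 69.8
time_s: 25.32
eef_pos: [576.2, 312.1, 135.3]
ee_rot: [-0.0, 1.0, -0.002, 0.0]
force: [-0.3, -1.0, -0.3]
grip_width: 0.355
grip_force: 70.4
time_s: 25.58
eef_pos: [576.5, 312.1, 135.3]
ee_rot: [-0.0, 1.0, -0.002, 0.001]
force: [-2.8, -1.5, 7.3]
grip_width: 0.356
grip_force: 71.0
```

```bash
python3 -m pendant '0 0 0 0;0 0 0 0;0 0 0 0;0 0 0 0;0 0 -0.02 0;0 0 -0.04 0;0 0 -0.035 0;0 0 0 0' 1; python3 -m pendant '0.007 0.04 0 0;0.009 0.05 0 0;0.009 0.05 0 0;0.009 0.05 0.01 0;0.009 0.05 0.03 0;0.006 0.034 0.03 0;0.003 0.019 0.02 0;0 0 0 0;0 0 0 0'
python3 - <<'E'
from h import *
c=cap('wrist','w4.png'); print(ctrl.sense()['eef_pos'])
print(proj(c,(628,19.4,51)))
c=cap('side','side2.png')
E
```

```text
time_s: 26.58
eef_pos: [576.9, 312.4, 231.8]
ee_rot: [-0.001, 1.0, -0.002, 0.003]
force: [-0.2, -0.8, 0.3]
grip_width: 0.999
grip_force: 0.0
time_s: 27.7
eef_pos: [627.2, 19.7, 139.4]
ee_rot: [-0.0, 1.0, -0.001, 0.0]
force: [-0.7, -0.6, 0.5]
grip_width: 1.0
grip_force: 0.0
[627.35047071  19.90167041 139.70658701]
[321.20739868 242.5180824 ]
```

View pics/w4.png

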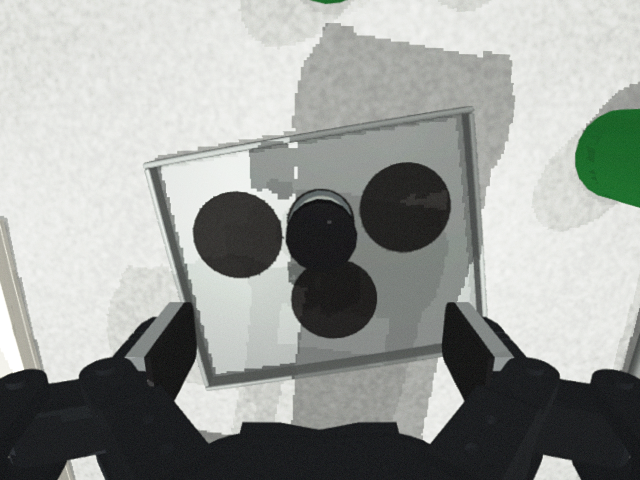

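View pics/side2.png

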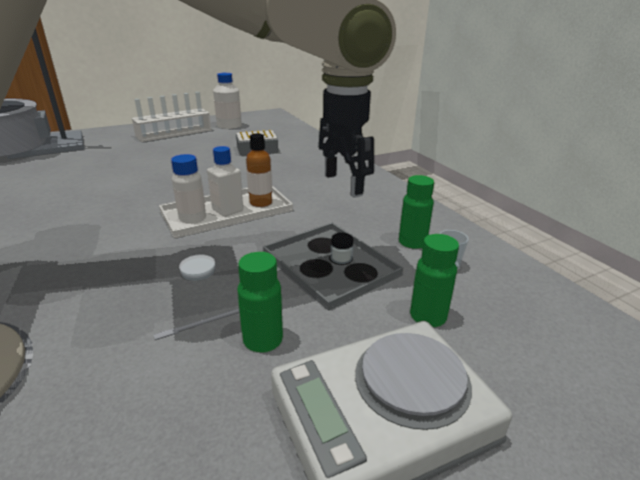

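The wrist view shows the pot cap at (321,236), so the pot is just ahead of centre. The side view shows all three bottles upright in the spill tray.

```bash
python3 -m pendant '0.002 0 0.03 0; 0 0 0.035 0; 0 0 0.03 0; 0 0 0.02 0; 0 0 0.007 0;0 0 0 0;0 0 0 0'; python3 -m pendant '0 0 0 0; 0 0 0 0; 0 0 0 0; 0 0 0 0; 0 0 0 0;0 0 0 0;0 0 0 0;0 0 0 0' 0 30;  python3 -m pendant '0 0 -0.006 0; 0 0 -0.03 0; 0 0 -0.04 0; 0 0 -0.05 0; 0 0 -0.05 0; 0 0 -0.03 0;0 0 -0.01 0; 0 0 0 0'
```

```text
time_s: 28.68
eef_pos: [629.8, 18.8, 18.0]
ee_rot: [0.0, 1.0, -0.002, 0.001]
force: [0.0, 0.1, 0.2]
grip_width: 1.006
grip_force: 0.0
time_s: 29.68
eef_pos: [629.3, 18.8, 17.2]
ee_rot: [0.0, 1.0, -0.002, 0.0]
force: [-0.8, 0.9, 6.1]
grip_width: 0.482
grip_force: 30.6
time_s: 30.68
eef_pos: [628.9, 18.9, 232.0]
ee_rot: [-0.0, 1.0, -0.002, -0.0]
force: [-0.4, 1.4, -1.2]
grip_width: 0.482
grip_force: 30.6
```

```bash
python3 -m pendant '-0.006 0.021 0 0;-0.012 0.045 0 0;-0.014 0.05 0 0;-0.014 0.05 0 0;-0.014 0.05 0 0;-0.014 0.05 0 0;-0.012 0.04 0 0;-0.006 0.025 0 0;0 0 0 0;0 0 0 0'; python3 -m pendant '0 0 0.04 0;0 0 0.04 0;0 0 0.02 0;0 0 0.01 0;0 0 0 0'
python3 - <<'E'
from h import *
c=cap('side','side3.png'); print(ctrl.sense()['eef_pos'],toz(c,(415,371),72),proj(c,(536.6,-312,72)))
t=np.linspace(0,2*np.pi,40)
im=c['color'][:,:,::-1].copy()
for a in t: cv2.circle(im,tuple(int(round(v)) for v in proj(c,(536.6+60*np.cos(a),-312+60*np.sin(a),72))),1,(0,0,255),-1)
cv2.imwrite('pics/side3.png',im)
E
```

```text
time_s: 31.92
eef_pos: [535.7, -311.5, 232.0]
ee_rot: [-0.001, 1.0, -0.002, -0.001]
force: [-0.2, 0.9, -1.1]
grip_width: 0.481
grip_force: 30.6
time_s: 32.55
eef_pos: [536.2, -311.3, 122.7]
ee_rot: [-0.0, 1.0, -0.001, -0.0]
force: [0.2, 0.1, -0.6]
grip_width: 0.481
grip_force: 30.6
[ 536.4242315  -311.66145516  123.48511859] [ 537.96617434 -316.97952761   72.        ] [411.4087322  368.45252021]
```

View pics/side3.png

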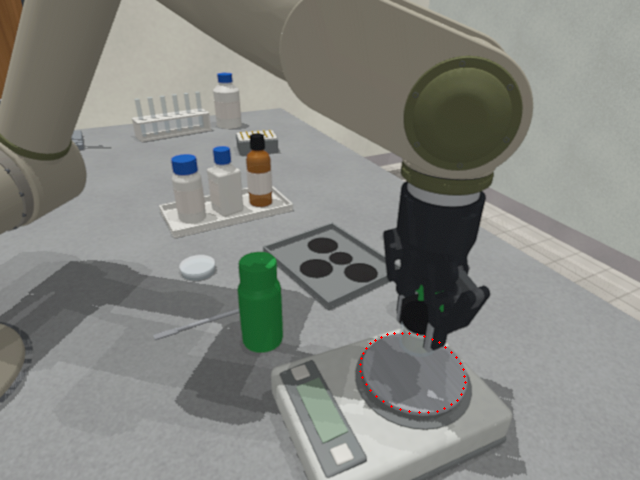

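The red circle projected for the pan matches the pan's edge within about 3 mm. I'll lower the pot.

```bash
python3 -m pendant '0 0.0015 0.02 0;0 0 0.01 0;0 0 0.005 0;0 0 0.001 0;0 0 0 0;0 0 0.001 0;0 0 0 0'; python3 -m pendant '0 0 0.001 0;0 0 0 0';python3 -m pendant '0 0 0.001 0;0 0 0 0'
```

```text
time_s: 33.48
eef_pos: [536.1, -313.3, 85.9]
ee_rot: [0.0, 1.0, -0.002, 0.0]
force: [-0.1, -0.9, -0.6]
grip_width: 0.479
grip_force: 30.6
time_s: 33.72
eef_pos: [536.2, -313.4, 85.2]
ee_rot: [0.0, 1.0, -0.002, 0.0]
force: [-0.7, 1.3, 3.0]
grip_width: 0.481
grip_force: 30.8
time_s: 33.98
eef_pos: [536.2, -313.4, 85.2]
ee_rot: [0.0, 1.0, -0.002, 0.0]
force: [-4.1, 2.7, 11.1]
grip_width: 0.475
grip_force: 31.6
```

```bash
python3 -m pendant '0 0 0 0;0 0 0 0;0 0 0 0;0 0 0 0;0 0 -0.02 0;0 0 -0.045 0;0 0 -0.05 0;0 0 -0.04 0;0 0 0 0' 1
python3 - <<'E'
from h import *
c=cap('side','side4.png'); print(ctrl.sense()['eef_pos'])
print([(b['at'],b['p']) for b in models.boxes_of('side','pot_mid')][:2])
c=cap('wrist','w5.png')
E
```

```text
time_s: 35.1
eef_pos: [536.9, -314.0, 242.1]
ee_rot: [0.002, 1.0, -0.002, 0.002]
force: [0.4, -0.2, -0.6]
grip_width: 1.001
grip_force: 0.0
[ 536.28122122 -313.49955629  239.64241012]
[([528.9, -320.8, 106.5], 0.91)]
```

View pics/w5.png

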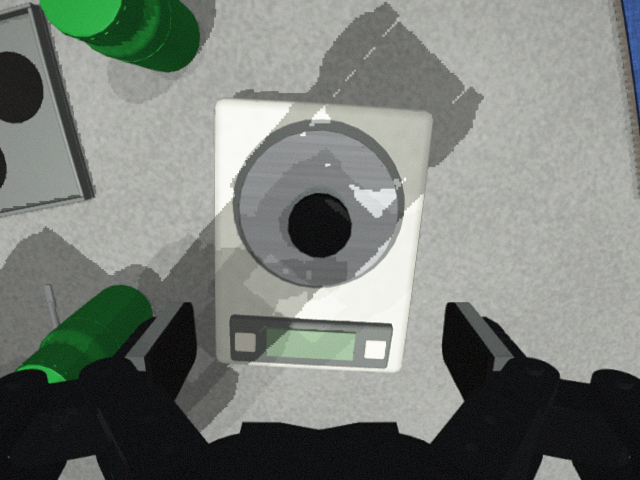

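The pan spans about (235–403, 122–287), centred near (319,204). The pot cap is centred at (320,226).

Run:
```python
from h import *
c=cap('wrist'); p=toz(c,(319,204),72); q=toz(c,(320,226),118); print(p,q)
im=c['color']; g=cv2.cvtColor(im,cv2.COLOR_RGB2GRAY)
m=(g<30).astype(np.uint8); n,l,st,ce=cv2.connectedComponentsWithStats(m)
for i in range(1,n):
    if st[i,4]>800: print(st[i],ce[i],toz(c,ce[i],118))
for r in (235,403): print(toz(c,(r,204),72))
for r in (122,287): print(toz(c,(319,r),72))
```

```text
[ 543.44454914 -311.91682316   72.        ] [ 538.18269262 -312.6207861   118.        ]
[ 289  193   63   64 2918] [318.49588759 225.89033585] [ 538.25907318 -311.65577685  118.        ]
[    0   303   640   177 57294] [319.19281251 422.69394701] [ 386.01415387 -311.45405393  118.        ]
[ 543.77313186 -249.19336093   72.        ]
[ 543.26403275 -374.58848979   72.        ]
[ 602.69903625 -312.17846071   72.        ]
[ 477.03322671 -311.62407296   72.        ]
```

The pot sits 2–5 mm from the pan centre, within tolerance. Next I fetch the slim bottle.

```bash
python3 -m pendant '0.002 -0.0256 0 0;0.003 -0.05 0 0;0.003 -0.05 0 0;0.004 -0.05 0 0;0.004 -0.05 0 0;0.004 -0.05 0 0;0.004 -0.05 0 0;0.004 -0.05 0 0;0.004 -0.05 0 0;0.004 -0.05 0 0'; python3 -m pendant '0.004 -0.05 0 0;0 -0.05 0 0;0 -0.04 0 0;0 -0.01 0 0;0 0 0 0;0 0 0 0'
```

```text
time_s: 36.55
eef_pos: [573.2, 163.8, 237.6]
ee_rot: [0.0, 1.0, -0.002, -0.001]
force: [0.1, -1.1, 0.2]
grip_width: 1.0
grip_force: 0.0
time_s: 37.3
eef_pos: [578.3, 310.8, 238.6]
ee_rot: [0.0, 1.0, -0.002, -0.0]
force: [-0.4, -0.2, -0.7]
grip_width: 0.999
grip_force: 0.0
```

```bash
python3 -m pendant '-0.002 -0.001 0.03 0; 0 0 0.035 0; 0 0 0.028 0; 0 0 0.01 0; 0 0 0 0;0 0 0 0'; python3 -m pendant '0 0 0 0; 0 0 0 0; 0 0 0 0; 0 0 0 0; 0 0 0 0;0 0 0 0;0 0 0 0;0 0 0 0' 0 70;  python3 -m pendant '0 0 -0.006 0; 0 0 -0.02 0; 0 0 -0.03 0; 0 0 -0.03 0; 0 0 -0.02 0; 0 0 -0.005 0; 0 0 0 0'
```

```text
time_s: 38.05
eef_pos: [576.7, 313.1, 137.3]
ee_rot: [-0.0, 1.0, -0.002, 0.001]
force: [-0.3, -0.2, -0.2]
grip_width: 1.002
grip_force: 0.0
time_s: 39.05
eef_pos: [576.3, 313.1, 136.2]
ee_rot: [-0.0, 1.0, -0.002, 0.0]
force: [0.6, -0.6, 5.0]
grip_width: 0.354
grip_force: 69.4
time_s: 39.92
eef_pos: [575.8, 313.1, 245.8]
ee_rot: [0.0, 1.0, -0.002, -0.001]
force: [1.4, -0.4, -4.0]
grip_width: 0.36
grip_force: 69.5
```

```bash
python3 -m pendant '0.004 0.022 0 0;0.008 0.045 0 0;0.009 0.05 0 0;0.009 0.05 0 0;0.009 0.05 0 0;0.009 0.05 0 0;0.008 0.045 0 0;0.005 0.03 0 0;0.001 0.0115 0 0;0 0 0 0'; python3 -m pendant '0 0 0.02 0; 0 0 0.035 0; 0 0 0.03 0; 0 0 0.014 0; 0 0 0.006 0;0 0 0 0;0 0 0 0'
```

```text
time_s: 41.18
eef_pos: [636.6, -41.0, 246.3]
ee_rot: [-0.0, 1.0, -0.002, -0.0]
force: [-0.2, 0.6, -3.7]
grip_width: 0.355
grip_force: 69.9
time_s: 42.05
eef_pos: [637.4, -40.6, 142.9]
ee_rot: [0.0, 1.0, -0.002, 0.001]
force: [-0.4, -0.7, -2.9]
grip_width: 0.36
grip_force: 69.9
```

```bash
python3 -m pendant '0.001 0 0.002 0;0 0 0.002 0;0 0 0.001 0;0 0 0 0'; python3 -m pendant '0 0 0.001 0; 0 0 0 0'; python3 -m pendant '0 0 0.001 0; 0 0 0 0'
```

```text
time_s: 42.55
eef_pos: [637.9, -40.6, 136.7]
ee_rot: [-0.0, 1.0, -0.002, -0.0]
force: [-0.6, 0.0, -3.3]
grip_width: 0.359
grip_force: 69.9
time_s: 42.8
eef_pos: [638.1, -40.6, 136.3]
ee_rot: [0.0, 1.0, -0.002, 0.0]
force: [-0.5, 0.0, 0.9]
grip_width: 0.357
grip_force: 70.4
time_s: 43.05
eef_pos: [638.4, -40.7, 136.2]
ee_rot: [0.0, 1.0, -0.002, 0.001]
force: [-1.3, -0.1, 6.6]
grip_width: 0.354
grip_force: 71.1
```

```bash
python3 -m pendant '0 0 0 0;0 0 0 0;0 0 0 0;0 0 0 0;0 0 -0.02 0;0 0 -0.04 0;0 0 -0.035 0;0 0 0 0' 1; python3 -m pendant '-0.015 -0.04 0 0;-0.02 -0.05 0 0;-0.02 -0.05 0 0;-0.02 -0.05 0 0;-0.02 -0.05 0 0;-0.02 -0.05 0 0;-0.015 -0.04 0 0;-0.012 -0.02 0 0;0 0 0 0;0 0 0 0'
```

```text
time_s: 44.05
eef_pos: [638.9, -40.7, 232.8]
ee_rot: [0.001, 1.0, -0.002, 0.003]
force: [1.2, 0.2, -0.4]
grip_width: 1.001
grip_force: 0.0
time_s: 45.3
eef_pos: [497.3, 309.2, 229.2]
ee_rot: [0.0, 1.0, -0.002, -0.0]
force: [-0.1, -0.7, 0.2]
grip_width: 0.998
grip_force: 0.0
```

Next the square bottle: down to about 116, grip, and lift.

```bash
python3 -m pendant '-0.001 0 0.03 0; 0 0 0.04 0; 0 0 0.03 0; 0 0 0.011 0;0 0 0.002 0; 0 0 0 0;0 0 0 0'; python3 -m pendant '0 0 0 0; 0 0 0 0; 0 0 0 0; 0 0 0 0; 0 0 0 0;0 0 0 0;0 0 0 0;0 0 0 0' 0 60;  python3 -m pendant '0 0 -0.006 0; 0 0 -0.02 0; 0 0 -0.03 0; 0 0 -0.03 0; 0 0 -0.02 0; 0 0 -0.005 0; 0 0 0 0'
```

```text
time_s: 46.18
eef_pos: [496.5, 310.0, 117.8]
ee_rot: [-0.0, 1.0, -0.002, 0.001]
force: [0.1, -0.3, -0.0]
grip_width: 1.002
grip_force: 0.0
time_s: 47.18
eef_pos: [496.2, 309.8, 117.1]
ee_rot: [0.0, 1.0, -0.002, 0.0]
force: [0.1, -1.5, 5.4]
grip_width: 0.403
grip_force: 59.7
time_s: 48.05
eef_pos: [495.8, 309.9, 227.1]
ee_rot: [0.0, 1.0, -0.002, -0.0]
force: [0.4, 0.1, -3.0]
grip_width: 0.408
grip_force: 60.0
```

```bash
python3 -m pendant '0.01 0.02 0 0;0.02 0.037 0 0;0.02 0.037 0 0;0.02 0.037 0 0;0.02 0.037 0 0;0.02 0.037 0 0;0.01 0.019 0 0;0.0055 0.0095 0 0;0 0 0 0;0 0 0 0'; python3 -m pendant '0 0 0.02 0; 0 0 0.035 0; 0 0 0.03 0; 0 0 0.014 0; 0 0 0.006 0;0 0 0 0;0 0 0 0'
```

```text
time_s: 49.3
eef_pos: [620.4, 77.2, 227.8]
ee_rot: [-0.0, 1.0, -0.001, -0.0]
force: [0.0, 0.6, -2.4]
grip_width: 0.401
grip_force: 60.1
time_s: 50.18
eef_pos: [621.3, 76.0, 123.9]
ee_rot: [0.0, 1.0, -0.002, 0.001]
force: [-0.5, 0.5, -1.1]
grip_width: 0.407
grip_force: 60.1
```

```bash
python3 -m pendant '0 0 0.002 0;0 0 0.002 0;0 0 0.001 0;0 0 0 0'; python3 -m pendant '0 0 0.001 0; 0 0 0 0'; python3 -m pendant '0 0 0.001 0; 0 0 0 0'
```

```text
time_s: 50.68
eef_pos: [620.8, 76.0, 117.7]
ee_rot: [-0.0, 1.0, -0.002, -0.0]
force: [-0.4, -0.2, -1.4]
grip_width: 0.408
grip_force: 60.1
time_s: 50.92
eef_pos: [621.0, 76.0, 117.1]
ee_rot: [0.0, 1.0, -0.002, 0.0]
force: [-0.2, 0.3, 0.0]
grip_width: 0.404
grip_force: 60.6
time_s: 51.18
eef_pos: [621.3, 75.9, 117.1]
ee_rot: [0.0, 1.0, -0.002, 0.001]
force: [-2.2, -0.5, 6.3]
grip_width: 0.403
grip_force: 61.3
```

```bash
python3 -m pendant '0 0 0 0;0 0 0 0;0 0 0 0;0 0 0 0;0 0 -0.02 0;0 0 -0.04 0;0 0 -0.035 0;0 0 0 0' 1; python3 -m pendant '-0.015 -0.02 0 0;-0.035 -0.04 0 0;-0.035 -0.04 0 0;-0.035 -0.04 0 0;-0.035 -0.04 0 0;-0.03 -0.03 0 0;-0.021 -0.021 0 0;0 0 0 0;0 0 0 0'
```

```text
time_s: 52.18
eef_pos: [621.8, 76.0, 213.7]
ee_rot: [0.0, 1.0, -0.002, 0.003]
force: [-0.4, 0.2, -0.4]
grip_width: 1.0
grip_force: 0.0
time_s: 53.3
eef_pos: [415.8, 307.2, 210.2]
ee_rot: [0.0, 1.0, -0.002, -0.0]
force: [0.3, -0.1, -0.5]
grip_width: 0.998
grip_force: 0.0
```

```bash
python3 -m pendant '0 0 0.03 0; 0 0 0.04 0; 0 0 0.021 0; 0 0 0.01 0;0 0 0 0; 0 0 0 0'; python3 -m pendant '0 0 0 0; 0 0 0 0; 0 0 0 0; 0 0 0 0; 0 0 0 0;0 0 0 0;0 0 0 0;0 0 0 0' 0 60;  python3 -m pendant '0 0 -0.008 0; 0 0 -0.03 0; 0 0 -0.04 0; 0 0 -0.04 0; 0 0 -0.03 0; 0 0 -0.01 0; 0 0 0 0'
```

```text
time_s: 54.05
eef_pos: [416.2, 307.7, 110.7]
ee_rot: [-0.0, 1.0, -0.002, 0.001]
force: [0.7, 1.2, 0.4]
grip_width: 1.0
grip_force: 0.0
time_s: 55.05
eef_pos: [415.9, 307.6, 110.5]
ee_rot: [-0.0, 1.0, -0.002, 0.001]
force: [-0.3, -1.6, 6.1]
grip_width: 0.569
grip_force: 61.6
time_s: 55.92
eef_pos: [415.4, 307.6, 267.4]
ee_rot: [0.0, 1.0, -0.002, -0.0]
force: [0.4, -0.5, -2.1]
grip_width: 0.568
grip_force: 62.5
```

```bash
python3 -m pendant '0.01 0.018 0 0;0.02 0.04 0 0;0.02 0.04 0 0;0.02 0.04 0 0;0.02 0.04 0 0;0.02 0.04 0 0;0.02 0.04 0 0;0.019 0.03 0 0;0.01 0.01 0 0;0 0 0 0'; python3 -m pendant '0 0 0 0;0 0 0 0'
```

```text
time_s: 57.18
eef_pos: [573.5, 9.3, 266.5]
ee_rot: [-0.0, 1.0, -0.002, -0.001]
force: [-0.2, 0.4, -1.7]
grip_width: 0.565
grip_force: 62.6
time_s: 57.42
eef_pos: [573.2, 10.2, 267.9]
ee_rot: [-0.0, 1.0, -0.001, 0.0]
force: [0.3, -0.3, -1.6]
grip_width: 0.569
grip_force: 62.6
```

```bash
python3 -m pendant '0.001 0 0.02 0; 0 0 0.04 0; 0 0 0.04 0; 0 0 0.03 0; 0 0 0.014 0; 0 0 0.007 0; 0 0 0 0;0 0 0.001 0;0 0 0 0'; python3 -m pendant '0 0 0.001 0;0 0 0.001 0;0 0 0 0'; python3 -m pendant '0 0 0.001 0; 0 0 0 0'; python3 -m pendant '0 0 0.001 0; 0 0 0 0'
```

```text
time_s: 58.55
eef_pos: [574.8, 9.1, 116.4]
ee_rot: [0.0, 1.0, -0.002, 0.001]
force: [0.0, 0.5, -2.8]
grip_width: 0.569
grip_force: 62.7
time_s: 58.92
eef_pos: [574.6, 9.1, 113.7]
ee_rot: [-0.0, 1.0, -0.002, -0.0]
force: [-0.4, 0.6, -2.1]
grip_width: 0.568
grip_force: 62.7
time_s: 59.18
eef_pos: [574.5, 9.2, 112.7]
ee_rot: [-0.0, 1.0, -0.002, -0.0]
force: [0.1, -0.2, -2.7]
grip_width: 0.569
grip_force: 62.7
time_s: 59.42
eef_pos: [574.5, 9.1, 111.7]
ee_rot: [-0.0, 1.0, -0.002, -0.0]
force: [-0.1, 0.1, -2.1]
grip_width: 0.567
grip_force: 62.7
```

```bash
python3 -m pendant '0 0 0.001 0; 0 0 0 0'; python3 -m pendant '0 0 0.001 0; 0 0 0 0';  python3 -m pendant '0 0 0 0;0 0 0 0;0 0 0 0;0 0 0 0;0 0 -0.02 0;0 0 -0.04 0;0 0 -0.04 0;0 0 -0.04 0;0 0 0 0' 1;  python3 -m pendant '-0.04 0 0 0;-0.05 0 0 0;-0.03 0 -0.02 0;0 0 0 0;0 0 0 0;0 0 0 0;0 0 0 0'
python3 - <<'E'
from h import *
a=cap('top'); print(ctrl.sense()['eef_pos'])
b=cv2.imread('pics/top0.png'); t=a['color'][:,:,::-1]
k=np.hstack([cv2.resize(i[180:310,230:380],None,fx=2.6,fy=2.6) for i in (b,t)]); cv2.imwrite('pics/cmp.png',k)
E
sed -i "s/c=cap('top');/c=cap('top');/" m.py; python3 m.py
```

```text
time_s: 59.68
eef_pos: [574.5, 9.2, 110.7]
ee_rot: [-0.0, 1.0, -0.002, -0.0]
force: [1.3, -0.3, -2.3]
grip_width: 0.571
grip_force: 62.7
time_s: 59.92
eef_pos: [574.9, 9.1, 110.5]
ee_rot: [0.0, 1.0, -0.002, 0.001]
force: [-1.5, 0.8, 4.8]
grip_width: 0.566
grip_force: 63.5
time_s: 61.05
eef_pos: [575.6, 9.0, 252.8]
ee_rot: [0.001, 1.0, -0.002, 0.003]
force: [0.3, -0.1, -0.8]
grip_width: 0.999
grip_force: 0.0
time_s: 61.92
eef_pos: [454.8, 9.5, 269.1]
ee_rot: [-0.0, 1.0, -0.002, -0.001]
force: [-0.4, 0.5, 0.2]
grip_width: 0.998
grip_force: 0.0
[454.81575895   9.52257603 269.28115516]
wide [628.    9.3] area 199 689 [268.3 216.2]
square [626.1  74.8] area 199 399 [268.3 216.2]
slim [637.4 -40.3] area 267 338 [332.2 206.1]
```

View pics/cmp.png

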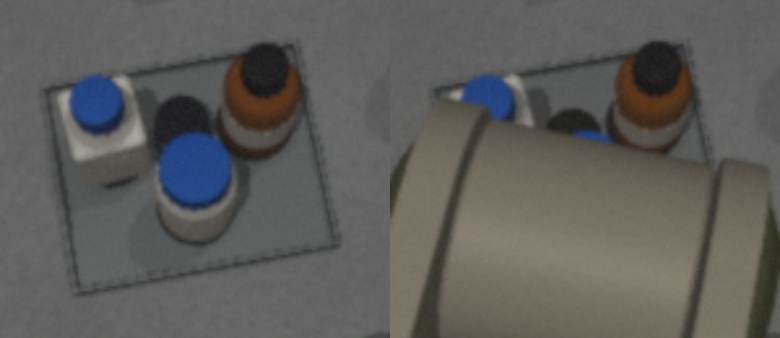

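The arm hides most of the tray on the right, though the square and slim caps appear unmoved. I'll move the arm aside and check once more.

```bash
python3 -m pendant '-0.02 0.04 0 0;-0.03 0.05 0 0;-0.03 0.05 0 0;-0.03 0.05 0 0;-0.03 0.05 0 0;-0.02 0.05 0 0;0 0.04 0 0;0 0 0 0;0 0 0 0'
python3 m.py
python3 - <<'E'
from h import *
a=cap('top'); s=cap('side')
b=cv2.imread('pics/top0.png'); t=a['color'][:,:,::-1]
k=np.hstack([cv2.resize(i[180:310,230:380],None,fx=2.6,fy=2.6) for i in (b,t)])
q=np.hstack([cv2.resize(s['color'][140:460,150:530,::-1],(390,260)),cv2.resize(t[200:360,330:530],(390,260))]); cv2.imwrite('pics/fin.png',np.vstack([k,q]))
E
```

```text
time_s: 63.15
eef_pos: [293.6, -319.4, 269.6]
ee_rot: [-0.0, 1.0, -0.001, -0.0]
force: [-0.3, 0.2, 0.0]
grip_width: 1.002
grip_force: 0.0
wide [575.    9.3] area 617 689 [305.2 243.8]
square [621.4  76.5] area 298 399 [267.1 218.7]
slim [637.7 -40. ] area 253 338 [332.  205.9]
```

View pics/fin.png

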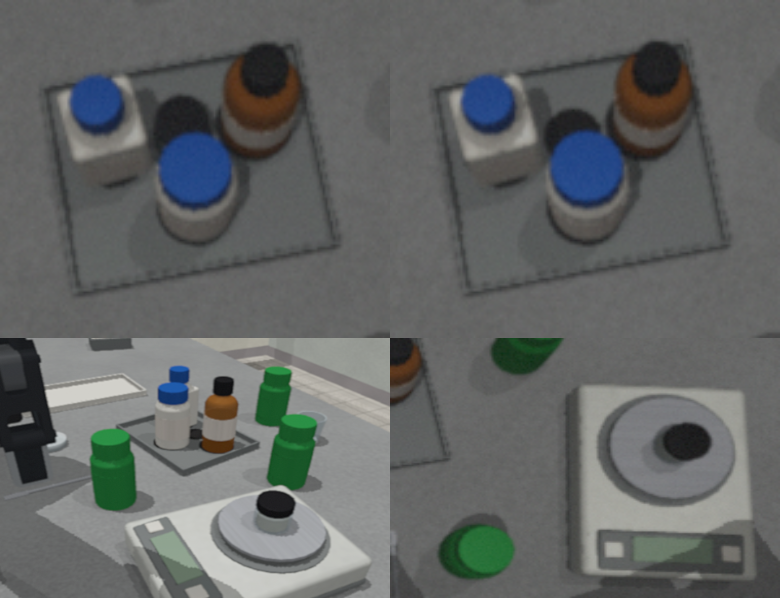

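All three bottles stand within about 2 mm of where they started, and the pot is upright near the pan centre. The arm touches nothing.

```bash
python3 -c "
from rig import ctrl
print(ctrl.finish_job())"
```

```text
the job is handed in; nothing more can be done
None
```

The job is handed in, though it returned no verdict: by my final pictures the pot stands on the balance pan about 2–5 mm off centre, all three bottles are upright within about 2 mm of their starting spots, and I saw no sign that the beaker, petri dish or spatula had moved.

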